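Find the lid that screws home on the spice pot

ROBOT

A 7-joint arm with a two-finger parallel gripper is mounted at the origin on the work surface. World frame = base frame: x ahead of the robot, y to its left, z up, the work surface at z = 0. Lengths are in mm, angles in rad, forces in N, time in s.
With the tool pointing down it reaches from about 400 to 875 mm from the base axis. Payload 4.4 kg.
Tool frame: the origin (TCP) lies at the very end of the fingers, on their centre line; the grasp point (between the pads) lies 19 mm behind it (ctrl.grasp_offset is the distance from the TCP to the grasp point, in mm); z points along the fingers, y is the line along which they close (so a half turn about z gives the same grasp; the last joint's range is limited). The gripper opens to 85 mm and grips with 20 to 120 N. Pads are 22 mm wide; open, the fingers measure 114 mm over their backs; the gripper's body (76 mm by 85 mm) begins 54 mm behind the grasp point. The pads swing forward as they close: fully open they stand 13 mm farther back than shut.
Start: joints at [-1.415, 0.628, 0.038, 1.517, -0.027, 0.996, -0.02], TCP at [142.965, 634.097, 231.313] pointing down, gripper open.
Joint ranges: [-3.06, 3.06], [-0.37, 2.12], [-1.25, 1.32], [0.18, 2.47], [-1.1, 4.24], [0.23, 1.98], [-2.94, 2.94]. Speed limits (rad/s): [2.57, 2.57, 3.14, 3.14, 3.14, 3.14, 3.14].

INTERFACE

Orientations are given as [roll, pitch, yaw] about the fixed x, y, z axes, in that order (R = Rz(yaw) Ry(pitch) Rx(roll)).
In Python, from cell import status, cams, ctrl gives the robot as it stands.
- The arm moves only by the tool move_arm, never from a script. Its argument "plan" is a list of rows, each a list of 3 entries, a list of its own where there are three numbers: the shift along the world's x, y, z in mm, then the turn, a rotation vector about the world's x, y, z in degrees, then the opening, from 0 (shut) to 1 (fully open). In form: [[[x, y, z], [wx, wy, wz], gripper], ...]. A call has 1 to 10 rows; each row shifts and turns the commanded pose from where the row before left it; what a row does not reach is not made up. A row lasts 1/8 s, in which the tool goes at most 62.5 mm and 10.7 degrees, less where a joint would pass 70% of its speed; a pose out of reach is approached as far as the arm can. A call with a gripper value outside its range is refused whole. The fingers move at their own pace and stop on an object; the grip force is fixed at half the most. Time passes only in rows, so rows that do not move let the fingers close. It gives the time, the measured TCP pose, the force, the opening and the grip force at its end, in the units of the state.
- status.read_state(): the state, without advancing time (a new reading comes with each control period).
- cams.get_image(name): name is "scene" or "top" or "wrist"; returns the picture (400x640x3 uint8, blue, green, red); there is no depth.
- cams.camera_params(name): a dict with "K" (3x3 intrinsics, pixels), "pose" (4x4, takes a point from camera to world coordinates); the wrist camera has in their place "tool_from_camera" (4x4, takes a point from camera to tool coordinates, whose origin is the TCP and whose axes are the flange's). Camera axes: x right, y down, z forward; pixel columns grow to the right and rows downward; lengths in mm; the calibration is good to about 2 mm. The wrist camera is an equidistant fisheye: a pixel r from the principal point sees the ray r / f radians off the axis. A picture is of the moment at which its call begins: read the wrist's pose just before it. camera_params takes no time and is no camera call.
- ctrl.finish_job(): hands the job in; it is judged then, once.
The state is a dict: "clock": time; "qpos": joint angles; "qd": joint speeds; "tau": joint torques, N m; "eef_pos": TCP position; "tool_rot": TCP orientation; "force": force on the tool from outside, world axes, zero at the start; "torque": the same for the moment, N m; "width": finger opening in mm; "gripper_force": force on a finger pad.
Only numpy, scipy, OpenCV 4.12 (cv2) and the standard library are available. Lean on these libraries where they do the work, as an engineer would, in place of code of your own. Each camera call takes 0.05 s, during which the arm holds its last target. There are 200 camera calls.

TASK

Two look-alike lids lie on the wooden tray, but only one belongs to the hexagonal terracotta pot: try them on until you find the one that screws clockwise fully home, and leave the pot closed with it. The other lid starts to turn but soon binds; it must end up lying on the tray. Leave the bowl, grater dish, salt cellar and spoon where they are.

Things in the scene. Friction and masses are not known exactly. Their poses are not given: they have to be found in the camera images.
- pot: Fixed hexagonal terracotta pot, 100 mm across flats, in a 136 mm square wooden cradle; origin at the centre of its underside on the green shelf board, z up. Round the neck runs a two-start quarter-turn thread, 65 mm outer diameter, with two entry notches, at +y and -y (white marks on the shoulder). The same after a half turn. Black marks 78 degrees clockwise show where the lid's marks point at home.
- pot_mouth (a point): Centre of the mouth at rim height, 85.5 mm above the pot's underside, axes as the pot's; the shoulder is 13.5 mm lower. To close: lower a lid, its marks in line with the notches (3 mm spare), press until its plate's underside is within 1 mm of the rim, turn clockwise from above. The right lid turns about 78 degrees to a stop (fully held from about 60); turned home and released, its plate sits 1 mm above the rim.
- pot_notch (a point): Middle of the +y entry notch at rim height, 29 mm from the mouth's centre; the other notch lies opposite. The wrong lid also goes down through the notches but binds hard after 20 to 30 degrees, and the grip then slips round its knob. To take it off, turn it back anticlockwise: it meets a stop again when in line with the notches, and lifts off.
- seal (a joint): Travel in m, downward, of the round cork seal (31 mm diameter) in the mouth. At rest (0) its flat top stands 7 mm above the rim; its spring pushes up with 2 N at rest, 4 N at 7 mm. With the right lid fully home and released it reads about 0.006; a lid that binds, once released, leaves it below 0.004.
- spot_left (a point): Centre of the dark spot at the tray's +y end, on the tray's top face; axes as the tray's. A lid stands centred on each spot at the start, its two white marks along the tray's y. The two look the same, and which one fits changes. Lid: 76 mm diameter, about 120 g, open below; skirt 13 mm high, 70 mm inner diameter (2.5 mm play on the thread), closed by a 4 mm plate, 13 to 17 mm above its lower edge.
- spot_right (a point): The same at the tray's -y end, 100 mm from the other spot.
- handle_left (a point): Centre of the knob of the lid that starts on the left spot, before it is moved (the point is fixed to the tray, 33 mm above its top). Knob: plain upright wooden cylinder on the middle of the lid, 18 mm diameter, from 17 to 49 mm above the lid's lower edge. Two white marks on the plate, either side of the knob, lie above two hidden lugs (9 mm wide) inside the skirt.
- handle_right (a point): The same for the lid that starts on the right spot.
- tray: Fixed light wooden tray, 100 (x) x 200 (y) x 10 mm, on the green shelf board; origin at the centre of its underside, z up.
- bowl: Bystander: loose grey soapstone bowl, 110 mm diameter, 50 mm high; origin at the centre of its underside.
- grater: Bystander: loose ridged white stoneware grater dish, 90 mm diameter, 12 mm high, with a 50 x 30 mm tab (to 85 mm from the centre at its +y); origin at the centre of its underside.
- salt_cellar: Bystander: loose polished steel salt cellar, 60 mm diameter, 62 mm high; origin at the centre of its underside.
- spoon: Bystander: loose dark horn spoon lying on the shelf, 145 mm long along its x, 10 mm high; origin on its underside, 60 mm from the tip of the bowl.

How it is judged (in metres and radians):
At the end, for the whole second after the job is handed in: With the robot clear of everything, the pot's seal is held pressed down by more than 5 mm (only the right lid, turned home on the thread, does that), and the other lid rests on the tray (the tray bears more than 0.3 N) (value of joint seal above 0.005 m and contact force between tray and anything else above 0.3 N); the robot touches nothing.
It fails at once if a bystander (bowl, grater dish, salt cellar or spoon) is moved more than 30 mm (distance of any of bowl, grater, salt_cellar, spoon from where it was at the start of the episode above 0.03 m).
It also fails if it takes over 72 s, if anything falls off the work surface, if the arm or the gripper's body presses on something with over 40 N, if the wrist force passes 120 N, or if a joint passes its speed limit or range.

## Working session

There is one attempt and no reset: what is moved stays moved. The work goes in short steps, Python scripts to look and compute and a tool call to move; the robot and the scene stay as the last step left them, time stands still between calls to the robot, and variables do not carry over. Pictures are saved under pics/ and viewed, at most 10 in all, crops included, and the job is handed in when it is done.

Besides the shell and the picture viewer there is one more tool, called after "Emit:" by a JSON object that holds its "op" and its "data", one argument or row to a line. move_arm: Moves the arm, as the interface text tells. Its arguments: {"type":"object","properties":{"plan":{"type":"array","items":{"type":"array"}}},"required":["plan"]}

```bash
mkdir -p pics; ls
python3 - <<'E'
from cell import status,cams,ctrl
import cv2
s=status.read_state();print(s)
for n in("scene","top"):
    im=cams.get_image(n);cv2.imwrite(f"pics/{n}0.png",im)
    p=cams.camera_params(n);print(n,p)
print(cams.camera_params("wrist"))
E
```

```text
pics
{'clock': 0.0, 'qpos': array([-1.41481222,  0.62936473,  0.03845333,  1.51841402, -0.02697691,
        0.99630699, -0.02000593]), 'qd': array([-0.0006393 ,  0.00123761,  0.0010705 , -0.0005827 , -0.00095778,
       -0.00128622, -0.00074583]), 'tau': array([-1.55714724e-04, -5.63381946e+01,  1.22633033e+00, -1.93443024e+01,
        1.09717279e-02,  1.04583896e-02,  1.26226684e-05]), 'eef_pos': array([142.82280145, 633.44267085, 230.36254882]), 'tool_rot': array([-3.13961864e+00,  5.41950884e-05,  2.91980499e+00]), 'force': array([-0.47103987,  0.47830864,  0.58194704]), 'torque': array([-0.00220013, -0.01181909,  0.03080179]), 'gripper_force': 0.0, 'width': 85.32654785166017}
scene {'K': array([[435.69004852,   0.        , 321.04137176],
       [  0.        , 435.69004852, 195.01685233],
       [  0.        ,   0.        ,   1.        ]]), 'pose': array([[-8.34850604e-01,  3.62859230e-01, -4.13953679e-01,
         1.14911943e+03],
       [ 5.50327059e-01,  5.67687516e-01, -6.12267108e-01,
         7.80292662e+02],
       [ 1.28295644e-02, -7.38961476e-01, -6.73625519e-01,
       
[... 443 characters left out ...]
+01],
       [-1.22099970e-02, -5.93440584e-02, -9.98162912e-01,
         1.39806987e+03],
       [ 0.00000000e+00,  0.00000000e+00,  0.00000000e+00,
         1.00000000e+00]])}
{'K': array([[309.70691629,   0.        , 321.76278986],
       [  0.        , 309.70691629, 200.87253319],
       [  0.        ,   0.        ,   1.        ]]), 'tool_from_camera': array([[ 9.10010812e-04, -9.49943938e-01, -3.12419088e-01,
         8.06236840e+01],
       [ 9.99999390e-01,  1.05980478e-03, -3.09663773e-04,
        -3.15357250e-01],
       [ 6.25266468e-04, -3.12418616e-01,  9.49944323e-01,
        -1.43249947e+02],
       [ 0.00000000e+00,  0.00000000e+00,  0.00000000e+00,
         1.00000000e+00]])}
```

View pics/top0.png

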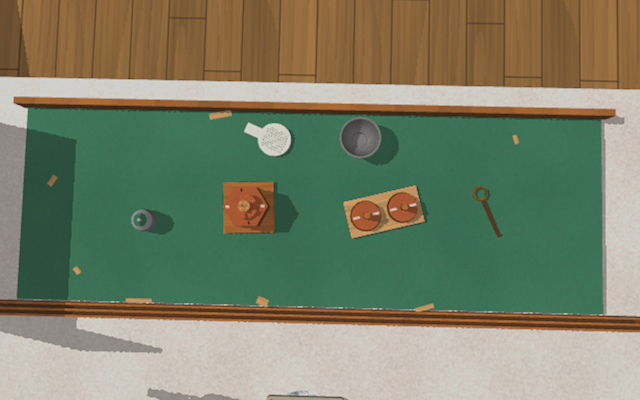

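View pics/scene0.png

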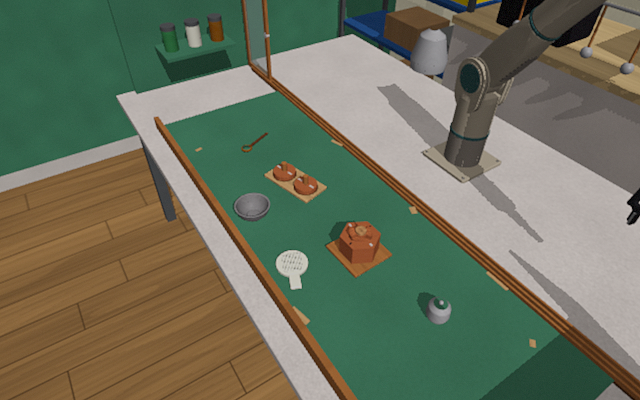

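Run:
```python
import cv2,numpy as np
a=cv2.imread('pics/top0.png');b=cv2.imread('pics/scene0.png')
f=lambda im,x,y,w,h,k:cv2.resize(im[y:y+h,x:x+w],None,fx=k,fy=k,interpolation=cv2.INTER_CUBIC)
A=np.vstack([cv2.resize(f(a,210,170,80,75,4),(400,300)) if 0 else f(a,215,175,70,65,5)[:300],f(a,340,180,100,60,5)[:300,:350] if 0 else f(a,340,180,100,60,5)[:300,:500][:, :350]]) if 0 else None
x=np.zeros((600,800,3),np.uint8)
x[:300,:350]=f(a,215,175,70,60,5)
x[:300,360:800]=f(a,340,180,88,60,5)
x[300:,:400]=f(b,320,215,80,60,5)
x[300:,400:]=f(b,255,150,80,60,5)
cv2.imwrite('pics/crop1.png',x)
```

```text
(no output)
```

View pics/crop1.png

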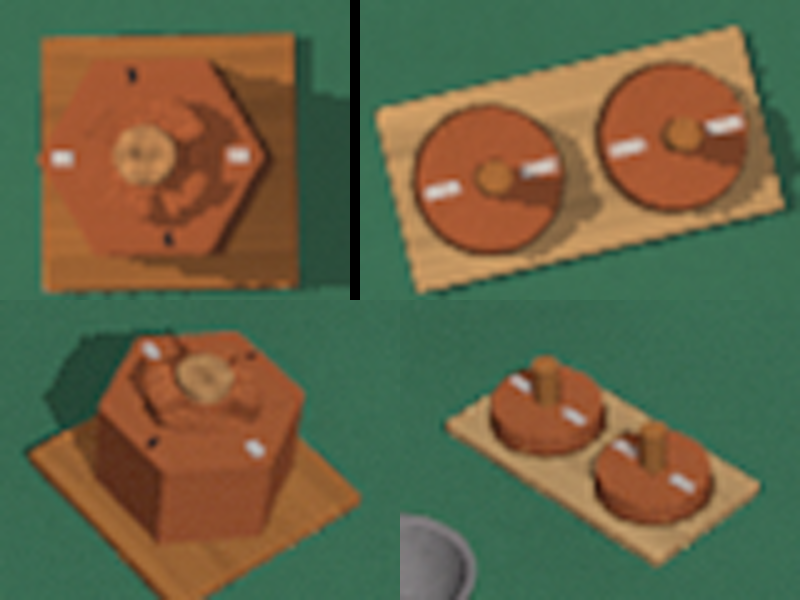

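```bash
cat > h.py <<'E'
import numpy as np
from cell import status,cams,ctrl
from scipy.spatial.transform import Rotation as R
def ray(n,uv):
    p=cams.camera_params(n);T=p["pose"];d=np.linalg.inv(p["K"])@[uv[0],uv[1],1]
    return T[:3,3],T[:3,:3]@d
def tri(a,b):
    A=np.zeros((3,3));B=np.zeros(3)
    for n,uv in(("top",a),("scene",b)):
        o,d=ray(n,uv);d=d/np.linalg.norm(d);M=np.eye(3)-np.outer(d,d);A+=M;B+=M@o
    return np.linalg.solve(A,B)
def atz(n,uv,z):
    o,d=ray(n,uv);return o+d*(z-o[2])/d[2]
def wristray(uv,pos,rot):
    p=cams.camera_params("wrist");K=p["K"];T=p["tool_from_camera"]
    v=np.array([uv[0]-K[0,2],uv[1]-K[1,2]]);r=np.linalg.norm(v);t=r/K[0,0]
    d=np.r_[np.sin(t)*v/r,np.cos(t)];Q=R.from_euler("xyz",rot).as_matrix()
    return pos+Q@T[:3,3],Q@T[:3,:3]@d
def wz(uv,pos,rot,z):
    o,d=wristray(uv,pos,rot);return o+d*(z-o[2])/d[2]
E
python3 - <<'E'
from h import *
np.set_printoptions(precision=1,suppress=True)
for n,a,b in [("cork",(243.8,205.8),(361,230.4)),("potmid",(245,206.3),(360.5,234.9)),("wm+y",(227.4,206.6),(371,244.8)),("wm-y",(262.6,206),(350,225)),
 ("Lknob",(367,215.4),(305.8,175.5)),("Lmid",(366.2,215.7),(305.6,183.3)),("Rknob",(404.8,206.8),(284,162.6)),("Rmid",(403.2,207.3),(284.3,170))]:
    print(n,tri(a,b))
for z in(40,60,80,100,110,120): print(z,atz("top",(366.2,215.7),z),atz("top",(245,206.3),z+45))
E
```

```text
cork [598.  162.2 105.8]
potmid [597.6 162.   87.1]
wm+y [595.9 206.8  87.7]
wm-y [599.8 116.5  88. ]
Lknob [ 581.9 -150.6   75.1]
Lmid [ 582.2 -151.5   41.1]
Rknob [ 606.9 -247.6   74.5]
Rmid [ 606.9 -248.5   41.9]
40 [ 582.7 -151.9   40. ] [598.5 161.7  85. ]
60 [ 582.2 -150.3   60. ] [597.7 158.6 105. ]
80 [ 581.7 -148.6   80. ] [596.9 155.6 125. ]
100 [ 581.1 -147.   100. ] [596.1 152.5 145. ]
110 [ 580.9 -146.1  110. ] [595.7 150.9 155. ]
120 [ 580.6 -145.3  120. ] [595.3 149.4 165. ]
```

Emit:
{"op": "move_arm", "data": {
  "plan": [
    [[33,-34,0],[0,0,0],1],
    [[33,-34,0],[0,0,0],1],
    [[33,-34,0],[0,0,0],1],
    [[33,-34,0],[0,0,0],1],
    [[33,-34,0],[0,0,0],1],
    [[33,-34,0],[0,0,0],1],
    [[33,-34,0],[0,0,0],1],
    [[33,-34,0],[0,0,0],1],
    [[33,-34,0],[0,0,0],1],
    [[33,-34,0],[0,0,0],1]
  ]
}}

```text
clock: 1.35
eef_pos: [473.7, 292.8, 231.0]
tool_rot: [-3.141, -0.0, 2.92]
force: [0.9, 0.5, -0.1]
width: 85.3
gripper_force: 0.0
```

Emit:
{"op": "move_arm", "data": {
  "plan": [
    [[33,-34,-5],[0,0,0],1],
    [[33,-34,-5],[0,0,0],1],
    [[33,-34,-5],[0,0,0],1],
    [[26,-30,-5],[0,0,0],1],
    [[0,0,0],[0,0,0],1],
    [[0,0,0],[0,0,0],1],
    [[0,0,0],[0,0,0],1]
  ]
}}

```text
clock: 2.22
eef_pos: [597.1, 163.8, 211.3]
tool_rot: [3.141, -0.001, 2.922]
force: [-0.3, -0.8, -0.6]
width: 85.4
gripper_force: 0.0
```

Run:
```python
from h import *
import cv2
s=status.read_state();im=cams.get_image("wrist");cv2.imwrite("pics/w1.png",im)
print(s["clock"],s["qpos"],s["eef_pos"],s["tool_rot"]);np.savez("w1.npz",p=s["eef_pos"],r=s["tool_rot"])
c=im[80:360,140:500];cv2.imwrite("pics/w1c.png",cv2.resize(c,None,fx=2,fy=2))
```

```text
2.225 [-0.34500646  0.60459403  0.05273487  1.6310127  -0.03938926  0.9074235
  1.07406935] [597.05009634 163.8234257  211.33895434] [ 3.14087243e+00 -8.86567599e-04  2.92219739e+00]
```

View pics/w1c.png

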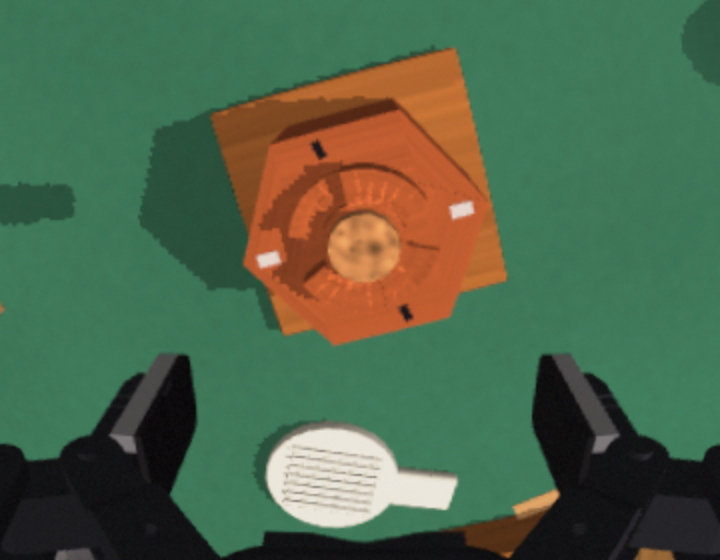

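Run:
```python
from h import *
np.set_printoptions(precision=1,suppress=True)
d=np.load("w1.npz");p,r=d["p"],d["r"]
f=lambda uv,z:wz(uv,p,r,z)
print("cork",f((322,203),107.5))
a,b=f((274,209.5),87),f((370.5,185),87);print(a,b,(a+b)/2,np.linalg.norm(a-b))
a,b=f((299,154.5),87),f((343,236.5),87);print(a,b,(a+b)/2,np.linalg.norm(a-b))
```

```text
cork [599.4 163.2 107.5]
[602.7 117.   87. ] [598.9 208.2  87. ] [600.8 162.6  87. ] 91.26871330562776
[558.1 151.8  87. ] [643.3 173.9  87. ] [600.7 162.8  87. ] 88.01728658726613
```

Emit:
{"op": "move_arm", "data": {
  "plan": [
    [[0,-40,0],[0,0,0],1],
    [[0,-40,0],[0,0,0],1],
    [[0,-40,0],[0,0,0],1],
    [[0,-40,-5],[0,0,0],1],
    [[0,-40,-10],[0,0,0],1],
    [[0,-40,-10],[0,0,0],1],
    [[-5,-40,-10],[0,0,0],1],
    [[-9,-33,-10],[0,0,0],1],
    [[0,0,0],[0,0,0],1],
    [[0,0,0],[0,0,0],1]
  ]
}}

```text
clock: 3.52
eef_pos: [584.5, -149.2, 166.6]
tool_rot: [3.14, 0.0, 2.921]
force: [-0.4, 1.1, -0.0]
width: 85.4
gripper_force: 0.0
```

Run:
```python
from h import *
import cv2
s=status.read_state();im=cams.get_image("wrist");cv2.imwrite("pics/w2.png",im)
print(s["clock"],s["qpos"],s["eef_pos"],s["tool_rot"]);np.savez("w2.npz",p=s["eef_pos"],r=s["tool_rot"])
c=im[60:340,140:500];cv2.imwrite("pics/w2c.png",cv2.resize(c,None,fx=2,fy=2))
```

```text
3.525 [ 0.18095486  0.635728    0.03696956  1.71991881 -0.03275378  0.78609415
  1.58443372] [ 584.48431689 -149.20699109  166.62537818] [3.14036194e+00 4.34688745e-04 2.92138460e+00]
```

View pics/w2c.png

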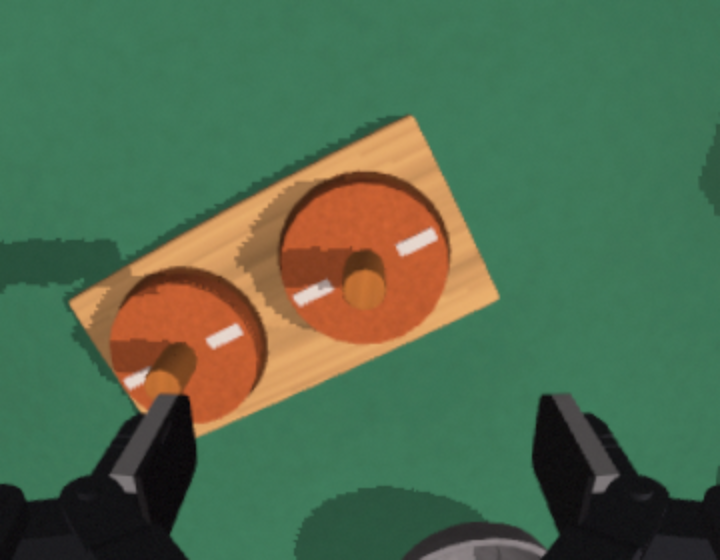

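Run:
```python
from h import *
np.set_printoptions(precision=1,suppress=True)
d=np.load("w2.npz");p,r=d["p"],d["r"]
f=lambda uv,z:wz(uv,p,r,z)
print("knob",f((322,204.5),74))
a,b=f((296.5,206.5),42),f((348.5,181),42);print(a,b,(a+b)/2,np.degrees(np.arctan2(-(b-a)[0],(b-a)[1])))
print(f((322.5,191.5),42))
print("Rknob",f((221.5,252.5),74)); a,b=f((208,250),42),f((252,228),42);print(a,b,(a+b)/2,np.degrees(np.arctan2(-(b-a)[0],(b-a)[1])))
```

```text
knob [ 584.5 -149.3   74. ]
[ 592.  -174.9   42. ] [ 578.7 -123.7   42. ] [ 585.4 -149.3   42. ] 14.575893463947127
[ 583.2 -148.5   42. ]
Rknob [ 609.3 -246.4   74. ]
[ 618.  -275.6   42. ] [ 603.9 -222.2   42. ] [ 610.9 -248.9   42. ] 14.727020020246387
```

Emit:
{"op": "move_arm", "data": {
  "plan": [
    [[0,0,-30],[0,0,0],1],
    [[0,0,-30],[0,0,0],1],
    [[0,0,-30],[0,0,0],1],
    [[0,0,-20],[0,0,0],1],
    [[0,0,-10],[0,0,0],1],
    [[0,0,0],[0,0,0],0],
    [[0,0,0],[0,0,0],0],
    [[0,0,0],[0,0,0],0],
    [[0,0,0],[0,0,0],0],
    [[0,0,0],[0,0,0],0]
  ]
}}

```text
clock: 4.82
eef_pos: [584.5, -151.0, 47.2]
tool_rot: [3.141, 0.001, 2.92]
force: [-1.3, 0.7, 6.5]
width: 16.1
gripper_force: 58.4
```

Emit:
{"op": "move_arm", "data": {
  "plan": [
    [[0,0,10],[0,0,0],0],
    [[0,0,25],[0,0,0],0],
    [[0,0,30],[0,0,0],0],
    [[0,0,30],[0,0,0],0],
    [[0,0,20],[0,0,0],0],
    [[0,20,0],[0,0,0],0],
    [[2,40,0],[0,0,-3],0],
    [[2,40,0],[0,0,-3],0],
    [[2,40,0],[0,0,-3],0],
    [[2,40,0],[0,0,-3],0]
  ]
}}

```text
clock: 6.08
eef_pos: [590.6, 32.3, 160.0]
tool_rot: [-3.141, -0.003, 2.71]
force: [-0.0, 0.2, -0.7]
width: 16.4
gripper_force: 58.6
```

Emit:
{"op": "move_arm", "data": {
  "plan": [
    [[2,40,0],[0,0,0],0],
    [[2,40,0],[0,0,0],0],
    [[2,35,0],[0,0,0],0],
    [[1,17,0],[0,0,0],0],
    [[0,0,0],[0,0,0],0],
    [[0,0,0],[0,0,0],0],
    [[0,0,0],[0,0,0],0]
  ]
}}

```text
clock: 6.95
eef_pos: [599.1, 158.9, 161.3]
tool_rot: [-3.141, 0.0, 2.707]
force: [0.0, -0.1, -1.1]
width: 16.2
gripper_force: 58.6
```

Run:
```python
from h import *
import cv2
s=status.read_state();im=cams.get_image("wrist");cv2.imwrite("pics/w3.png",im)
print(s["clock"],s["qpos"],s["eef_pos"],s["tool_rot"],s["width"],s["force"]);np.savez("w3.npz",p=s["eef_pos"],r=s["tool_rot"])
c=im[110:390,140:500];cv2.imwrite("pics/w3c.png",cv2.resize(c,None,fx=2,fy=2))
```

```text
6.95 [-0.38538144  0.66789964  0.13126312  1.67752485 -0.11145223  0.80388868
  0.93211413] [599.1126461  158.9054596  161.32162054] [-3.14058285e+00  3.32455932e-04  2.70746945e+00] 16.218501466942524 [ 0.00166303 -0.05401711 -1.11805278]
```

View pics/w3c.png

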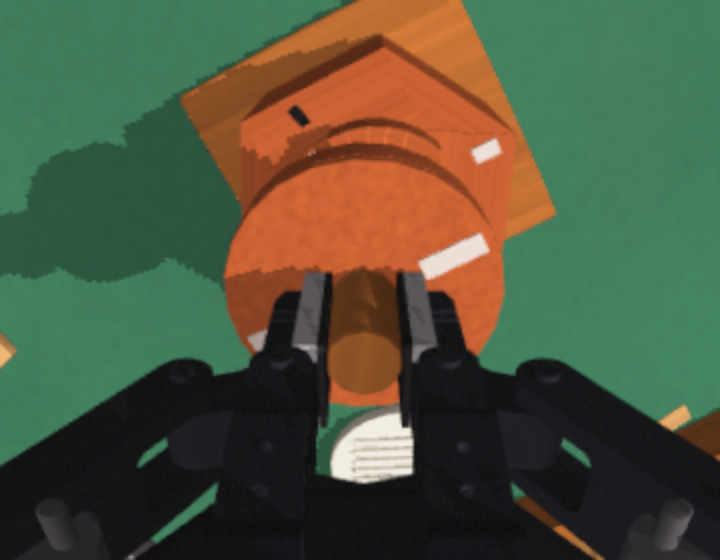

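Run:
```python
from h import *
np.set_printoptions(precision=1,suppress=True)
d=np.load("w3.npz");p,r=d["p"],d["r"]
f=lambda uv,z:wz(uv,p,r,z)
print("knob",f((322,291),188.5))
a=f((366.5,238),156);print("mark",a)
# direction of the mark's long axis: ends
b,c=f((140+425/2,110+268/2),156),f((140+487/2,110+243/2),156)
print(b,c,np.degrees(np.arctan2(-(c-b)[0],(c-b)[1])))
for u in [(228,275),(503,275),(364,158)]: print(f((140+u[0]/2,110+u[1]/2),156))
print("potmark",f((383,185.5),87),f((289.5,168),87))
```

```text
knob [599.3 158.5 188.5]
mark [599.1 184.7 156. ]
[599.1 176.6 156. ] [599.5 194.4 156. ] -1.1424252886319743
[579.  127.1 156. ]
[610.4 195.1 156. ]
[564.6 174.6 156. ]
potmark [598.9 208.2  87. ] [558.4 151.6  87. ]
```

Emit:
{"op": "move_arm", "data": {
  "plan": [
    [[1,4,0],[0,0,1],0],
    [[0,0,-15],[0,0,0],0],
    [[0,0,-15],[0,0,0],0],
    [[0,0,-8],[0,0,0],0],
    [[0,0,-3],[0,0,0],0],
    [[0,0,-3],[0,0,0],0],
    [[0,0,0],[0,0,0],0],
    [[0,0,0],[0,0,0],0]
  ]
}}

```text
clock: 8.0
eef_pos: [600.2, 165.2, 117.7]
tool_rot: [3.141, 0.0, 2.728]
force: [-0.7, -0.3, -1.3]
width: 16.2
gripper_force: 58.6
```

Emit:
{"op": "move_arm", "data": {
  "plan": [
    [[0,0,-2],[0,0,0],0],
    [[0,0,-2],[0,0,0],0],
    [[0,0,-2],[0,0,0],0],
    [[0,0,0],[0,0,0],0]
  ]
}}

```text
clock: 8.5
eef_pos: [600.4, 165.2, 111.5]
tool_rot: [3.141, 0.001, 2.728]
force: [0.5, 0.7, 2.3]
width: 16.1
gripper_force: 58.7
```

Emit:
{"op": "move_arm", "data": {
  "plan": [
    [[0,-1.5,-1],[0,0,0],0],
    [[0,0,-1],[0,0,0],0],
    [[0,0,0],[0,0,0],0],
    [[0,0,0],[0,0,0],0]
  ]
}}

```text
clock: 9.0
eef_pos: [600.2, 164.3, 109.7]
tool_rot: [3.14, 0.0, 2.728]
force: [0.0, 1.9, 5.5]
width: 16.2
gripper_force: 59.2
```

Emit:
{"op": "move_arm", "data": {
  "plan": [
    [[0,0,0],[0,0,-5],0],
    [[0,0,0],[0,0,-5],0],
    [[0,0,0],[0,0,-5],0],
    [[0,0,0],[0,0,0],0]
  ]
}}

```text
clock: 9.5
eef_pos: [600.3, 163.2, 109.7]
tool_rot: [3.142, 0.001, 2.465]
force: [-0.0, 1.3, 5.1]
width: 16.3
gripper_force: 59.0
```

```bash
python3 -c "
from h import *
s=status.read_state();print(s['torque'],s['force'],s['tool_rot'])"
```

```text
[ 0.15561144  0.00568479 -0.00063768] [-0.02066337  1.28853868  5.12752777] [3.14156298e+00 9.27072638e-04 2.46490631e+00]
```

Emit:
{"op": "move_arm", "data": {
  "plan": [
    [[0,0,0],[0,0,-5],0],
    [[0,0,0],[0,0,-5],0],
    [[0,0,0],[0,0,-5],0],
    [[0,0,0],[0,0,0],0]
  ]
}}

```text
clock: 10.0
eef_pos: [600.3, 162.9, 109.8]
tool_rot: [3.142, 0.001, 2.203]
force: [1.2, -0.5, 5.1]
width: 16.6
gripper_force: 59.0
```

```bash
python3 -c "
from h import *
s=status.read_state();print(s['torque'],s['force'],s['tool_rot'])"
```

```text
[ 0.00531229  0.02029456 -0.05647554] [ 1.23764281 -0.53743712  5.10090402] [3.14154655e+00 1.11621037e-03 2.20293318e+00]
```

Emit:
{"op": "move_arm", "data": {
  "plan": [
    [[0,0,0],[0,0,-5],0],
    [[0,0,0],[0,0,-5],0],
    [[0,0,0],[0,0,0],0]
  ]
}}

```text
clock: 10.38
eef_pos: [600.3, 162.8, 109.7]
tool_rot: [3.141, 0.001, 2.028]
force: [-0.1, 0.0, 4.7]
width: 16.3
gripper_force: 59.0
```

Run:
```python
from h import *
import cv2
s=status.read_state();print(s['torque'],s['force'],s['tool_rot'])
im=cams.get_image("wrist")
c=im[110:390,140:500];cv2.imwrite("pics/w4c.png",cv2.resize(c,None,fx=2,fy=2))
```

```text
[-0.02752259 -0.02010875 -0.04288729] [-0.10467641  0.01695854  4.67877294] [3.14148261e+00 1.15181118e-03 2.02831901e+00]
```

View pics/w4c.png

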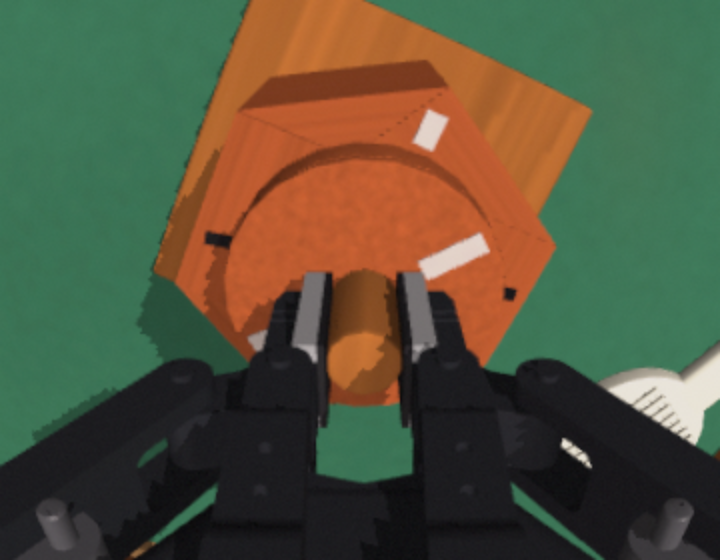

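Emit:
{"op": "move_arm", "data": {
  "plan": [
    [[0,0,0],[0,0,-5],0],
    [[0,0,0],[0,0,-5],0],
    [[0,0,0],[0,0,-5],0],
    [[0,0,0],[0,0,-5],0],
    [[0,0,0],[0,0,-5],0],
    [[0,0,0],[0,0,-5],0],
    [[0,0,0],[0,0,-5],0],
    [[0,0,0],[0,0,0],0]
  ]
}}

```text
clock: 11.42
eef_pos: [600.2, 162.7, 109.7]
tool_rot: [3.141, 0.001, 1.417]
force: [-0.7, -0.2, 5.7]
width: 16.3
gripper_force: 59.0
```

```bash
python3 -c "
from h import *
s=status.read_state();print(s['torque'],s['force'],s['tool_rot'])"
```

```text
[-0.01415132  0.05705015 -0.06665985] [-0.65325291 -0.21060866  5.73612078] [3.14096538e+00 9.93778808e-04 1.41739973e+00]
```

Emit:
{"op": "move_arm", "data": {
  "plan": [
    [[0,0,0],[0,0,-3],0],
    [[0,0,0],[0,0,-2],0],
    [[0,0,0],[0,0,0],0]
  ]
}}

```text
clock: 11.8
eef_pos: [600.2, 162.5, 109.7]
tool_rot: [3.141, 0.001, 1.331]
force: [-0.6, -1.4, 6.4]
width: 16.3
gripper_force: 59.0
```

```bash
python3 -c "
from h import *
s=status.read_state();print(s['torque'],s['force'],s['tool_rot'])"
```

```text
[-0.10067783  0.02662117  0.16485154] [-0.56942178 -1.43672883  6.44657517] [3.14080894e+00 1.16532076e-03 1.33132275e+00]
```

Emit:
{"op": "move_arm", "data": {
  "plan": [
    [[0,0,0],[0,0,0],0.6],
    [[0,0,0],[0,0,0],0.6],
    [[0,0,0],[0,0,0],0.6],
    [[0,0,0],[0,0,0],0.6],
    [[0,0,20],[0,0,0],0.6],
    [[0,0,30],[0,0,0],0.6],
    [[0,0,30],[0,0,0],0.6],
    [[0,0,20],[0,0,0],0.6],
    [[0,0,0],[0,0,0],0.6],
    [[0,0,0],[0,0,0],0.6]
  ]
}}

```text
clock: 13.05
eef_pos: [599.5, 163.7, 209.1]
tool_rot: [-3.141, -0.0, 1.332]
force: [0.5, -0.2, -0.5]
width: 51.2
gripper_force: 0.0
```

Run:
```python
from h import *
import cv2
s=status.read_state();print(s['clock'],s['force'],s['eef_pos'],s['width'])
np.savez("w5.npz",p=s["eef_pos"],r=s["tool_rot"])
im=cams.get_image("wrist")
b=cams.get_image("scene");t=cams.get_image("top")
x=np.zeros((600,800,3),np.uint8)
x[:420,:480]=cv2.resize(im[80:360,160:480],(480,420))
x[:300,485:785]=cv2.resize(b[210:280,325:395],(300,300),interpolation=2)
x[300:,485:785]=cv2.resize(t[175:235,215:275],(300,300),interpolation=2)
cv2.imwrite("pics/w5c.png",x)
```

```text
13.05 [ 0.50198122 -0.21228127 -0.48017057] [599.51345189 163.70934802 209.12205361] 51.15155317190243
```

View pics/w5c.png

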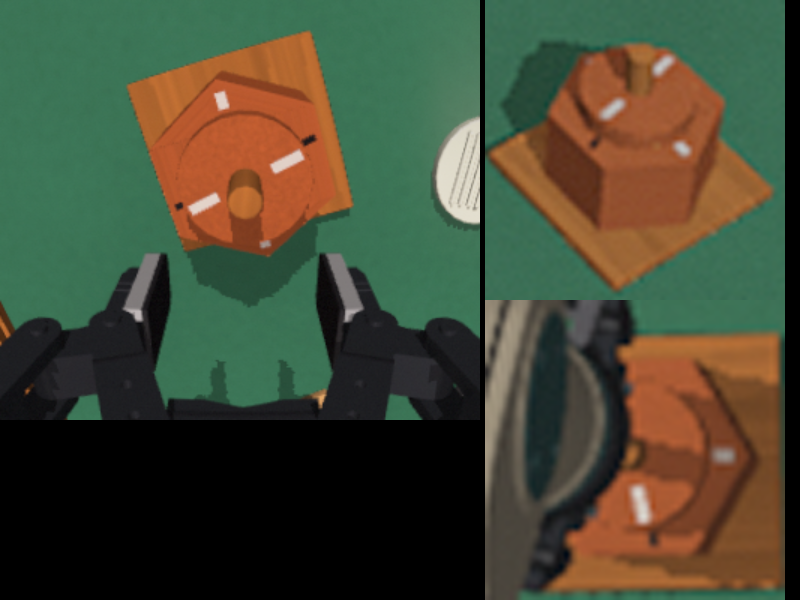

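The wrist view (left) shows the lid's white marks at about (204,204) and (288,160), in line with the black marks at (180,206) and (309,140). The lid is level and turned home. The other lid was never touched and still lies on the tray.

```bash
python3 -c "
from cell import ctrl
print(ctrl.finish_job())"
```

```text
the job is handed in; nothing more can be done
None
```

The pot is closed with the lid from the left spot, which turned about 80° clockwise to its stop without binding; the other lid was never moved from the tray, and I've handed the job in (no verdict was shown).

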